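# Load the focusing ring in the spring cradle and clamp it home

### The job

Set the brass focusing ring upright in the round cup of the test cradle and let go of it there, without dropping it. Then swing the open clamp over by its red bar and press it fully shut, so that it drives the ring home, and leave the clamp closed with the ring under it.

Things in the scene. Friction and masses are not known exactly. Their poses are not given: they have to be found in the camera images.
- brass_ring: Brass (yellow metal) ribbed focusing ring: an open tube standing upright, 48 mm outside and 40 mm inside diameter, 40 mm high, 0.12 to 0.19 kg. Origin at the centre of its underside, z up its axis; yaw has no meaning. Not the silver aluminium ring of the same shape; a black hood, a glass loupe and a flat silver cap lie about too.
- cradle: Test cradle, fixed: grey base plate (16 mm thick; x -55 to 55, y -70 to 130 mm) with an open round aluminium cup, 70 mm inside, 82 mm outside, rim at z = 46 mm. Origin on the cup's axis at counter height, z up. The ring stands on a flat black spring seat in the cup: top at 40 mm with the ring on it, 28 mm with the clamp shut on it. Posts 100 mm high at y = 95 mm carry the clamp's hinge.
- clamp (a joint): Clamp angle, rad: 0 = shut (arm level across the cup to the cradle's -y, end stop), pi/2 = straight up; starts 1.75 to 2.0, leaning away from the cup. Hinge axis along the cradle's x through its (0, 95, 86) mm. Stiff hinge: stays where left, shut too; 4 to 8 N at the bar closes it. A black foot (52 mm across, 95 mm from the hinge) under the 30 mm wide arm meets the ring at 0.13 rad.
- clamp_bar (a point): Centre of the red round bar across the free end of the clamp arm, 145 mm from the hinge axis: 18 mm thick, 70 mm long, along the cradle's x axis. With the clamp shut it lies at (0, -50, 86) mm in the cradle's frame. Push it over from behind, then down from above.
Not all that is in view belongs to the job. Several things look just like the brass_ring: the one meant starts farthest to the robot's right.

How it is judged:
By the outcome, as a careful person would: the job done as asked, in the order asked, and still so for the second after the job is handed in, with the robot touching nothing.
It also fails if it takes over 58 s, if anything falls off the work surface, if the arm or the gripper's body presses on something with over 40 N, if the wrist force passes 120 N, or if a joint passes its speed limit or range.

### The arm

A 6-joint arm with a two-finger parallel gripper is mounted at the origin on the work surface. World frame = base frame: x ahead of the robot, y to its left, z up, the work surface at z = 0. Lengths are in mm, angles in rad, forces in N, time in s.
With the tool pointing down it reaches from about 275 to 775 mm from the base axis. Payload 14.6 kg.
Tool frame: the origin (TCP) lies between the finger pads; the fingertips stand 25 mm ahead of it and the grasp point (between the pads) lies 6 mm ahead of it (robot.tip_reach is the distance from the TCP to the fingertips, in mm); z points along the fingers, y is the direction in which the jaws open and shut (so a half turn about z gives the same grasp; the last joint's range is limited). The gripper opens to 85 mm and grips with 20 to 120 N. Pads are 22 mm wide; open, the fingers measure 114 mm over their backs; the gripper's body (76 mm by 85 mm) begins 54 mm behind the grasp point. The pads swing forward as they close: fully open they stand 13 mm farther back than shut.
Start: joints at [-1.426, 0.263, -0.048, 1.259, 0, 1.415], TCP at [155.041, -501.588, 256.278] pointing down, gripper open.
Joint ranges: [-2.65, 2.65], [-0.89, 1.7], [-1.18, 1.37], [-2.13, 2.11], [-1.35, 1.29], [-3.14, 3.14]. Speed limits (rad/s): [1.89, 1.89, 2.57, 2.79, 3.14, 3.14].

### API

Orientations are given as [roll, pitch, yaw] about the fixed x, y, z axes, in that order (R = Rz(yaw) Ry(pitch) Rx(roll)).
In Python, from station import status, cams, robot, regions_of, mark_of gives the robot as it stands.
- The arm moves only by the shell command python3 -m jog 'ROWS'. ROWS is JSON, a list of rows, each a list of 3 entries, a list of its own where there are three numbers: the shift along the tool's x, y, z in m, then the turn about the tool's z in rad, then the finger opening in m, from 0 to 0.0854. A call has exactly 5 rows; each row is the pose to reach, as a shift and turn from the pose measured when the call began, along the tool's axes at that moment; what a row does not reach only later rows make up. A row lasts 1/12 s, in which the tool goes at most 41.7 mm and 7.16 degrees, less where a joint would pass 70% of its speed; a pose out of reach is approached as far as the arm can. A call with a gripper value outside its range is refused whole. The fingers move at their own pace and stop on an object; the grip force is fixed at half the most. Time passes only in rows, so rows that repeat a pose let the fingers close, or fill a call up. It gives the time, the measured TCP pose, the force and the opening at its end, in the units of the state.
- status.state(): the state, without advancing time (a new reading comes with each control period).
- cams.camera(name): name is "scene" or "side" or "wrist"; returns (picture, depth): 384x512x3 uint8, red, green, blue; 384x512 float32, mm along the optical axis (not along the pixel's ray), 0 where there is no reading.
- cams.calibration(name): a dict with "fx", "fy", "cx", "cy" (pixels), "rvec" (rotation vector, rad) and "tvec" (3), from world to camera coordinates, as OpenCV has them. Camera axes: x right, y down, z forward; pixel columns grow to the right and rows downward; lengths in mm; the calibration is good to about 2 mm. A picture is of the moment at which its call begins: read the wrist's pose just before it. calibration takes no time and is no camera call; for the wrist camera it gives the pose at the moment of the call.
- robot.hand_in(): hands the job in, once; it reports no verdict.
Trained networks look in the newest picture that a camera, given by its name, has taken for a name from the list of things; names that differ only in an ending like _2 or _b are one class to them, and where a whole thing is asked for, a point or a joint stands for the part that bears it (a point fixed in the world has none). Each returns a list of dicts, best first, with "conf" (0 to 1); they miss things now and then, are a little off and sometimes report something else, mostly with a low value. They report only what shows in the picture. A call takes as long as a camera call. They do not tell look-alikes from the thing itself.
- regions_of(query, camera): "pixels" (384x512 bool, what is visible of it) and "box" ([left, top, width, height] as shares, 0 to 1, of the picture: columns of its width, rows of its height, round what is visible of it).
- mark_of(query, camera): "centre" ([column, row] as shares, 0 to 1, of the picture: columns of its width, rows of its height: a listed point, or the origin of a listed thing).
The state is a dict: "time_s": time; "joint_positions": joint angles; "joint_vel": joint speeds; "joint_efforts": joint torques, N m; "tcp_pos": TCP position; "tool_rot": TCP orientation; "force": force on the tool from outside, world axes, zero at the start; "wrist_torque": the same for the moment, N m; "gripper_width": finger opening in mm.
Only numpy, scipy, OpenCV 4.12 (cv2) and the standard library are available. Lean on these libraries where they do the work, as an engineer would, in place of code of your own. Each camera call takes 0.05 s, during which the arm holds its last target.

## Working session

There is one attempt and no reset: what is moved stays moved. The work goes in short steps, Python scripts to look and compute and a shell command to move; the robot and the scene stay as the last step left them, time stands still between calls to the robot, and variables do not carry over. Pictures are saved under pics/ and viewed, and the job is handed in when it is done.

```bash
ls; mkdir -p pics
cat > h.py <<'E'
import numpy as np, cv2
from station import status, cams, robot, regions_of, mark_of
def pose(c):
    k=cams.calibration(c); R=cv2.Rodrigues(np.array(k["rvec"],float))[0]; return k,R,np.array(k["tvec"],float).ravel()
def unproj(c,uv,d,cal=None):
    k,R,t=cal or pose(c); uv=np.atleast_2d(uv); d=np.ravel(d)
    p=np.c_[(uv[:,0]-k["cx"])/k["fx"]*d,(uv[:,1]-k["cy"])/k["fy"]*d,d]
    return (p-t)@R
def proj(c,P,cal=None):
    k,R,t=cal or pose(c); q=np.atleast_2d(P)@R.T+t
    return np.c_[q[:,0]/q[:,2]*k["fx"]+k["cx"],q[:,1]/q[:,2]*k["fy"]+k["cy"]]
def save(c,name):
    im,d=cams.camera(c); cv2.imwrite(f"pics/{name}.png",im[:,:,::-1]); return im,d
E
python3 - <<'E'
from h import *
for c in ["scene","side","wrist"]:
    im,d=save(c,c+"0"); np.save(c+"0d.npy",d); np.save(c+"0.npy",im)
    for q in ["brass_ring","cradle","clamp","clamp_bar"]:
        for r in regions_of(q,c)[:5]:
            v,u=np.nonzero(r["pixels"]&(d>0))
            if len(u)==0: continue
            P=unproj(c,np.c_[u,v],d[v,u])
            print(c,q,round(r["conf"],2),np.round(np.array(r["box"])*[512,384,512,384]),"lo",P.min(0).round(),"hi",P.max(0).round(),"med",np.median(P,0).round())
        if q in("clamp_bar","cradle"):
            for m in mark_of(q,c)[:2]: print("  mark",c,q,m["conf"],np.array(m["centre"])*[512,384])
s=status.state(); print(s)
E
```

```text
pics
scene brass_ring 0.72 [172. 231.  26.  31.] lo [ 665. -104.   -2.] hi [744. -32.  42.] med [719. -57.  23.]
scene brass_ring 0.7 [189. 172.  20.  24.] lo [ 497. -151.    0.] hi [ 544. -103.   42.] med [ 529. -127.   26.]
scene brass_ring 0.62 [144. 190.  22.  26.] lo [ 566. -254.   -3.] hi [ 650. -175.   42.] med [ 629. -198.   24.]
scene cradle 0.73 [277. 146. 135. 103.] lo [132.  97.  -3.] hi [577. 388. 228.] med [536. 242.  24.]
  mark scene cradle 0.71 [312.9856 216.3072]
scene clamp 0.75 [354. 146.  61.  58.] lo [165. 262.  -0.] hi [560. 359. 228.] med [534. 304. 187.]
scene clamp 0.44 [278. 148. 134. 103.] lo [163.  98.  -2.] hi [577. 388. 228.] med [536. 241.  26.]
scene clamp_bar 0.92 [358. 144.  53.  59.] lo [337. 262.   0.] hi [560. 340. 228.] med [534. 303. 185.]
  mark scene clamp_bar 0.57 [405.9136 162.2016]
side brass_ring 0.92 [255. 139.  19.  23.] lo [ 601. -275.   -4.] hi [ 649. -172.   38.] med [ 624. -184.   23.]
side brass_ring 0.9 [192. 162.  22.  29.] lo [695. -78.  -5.] hi [742. -29.  39.] med [717. -45.  22.]
side brass_ring 0.6 [287. 167.  24.  24.] lo [
[... 465 characters left out ...]
 1.05, 'joint_positions': array([-1.42630041e+00,  2.63103682e-01, -4.83294147e-02,  1.25938784e+00,
        1.68524403e-06,  1.41550572e+00]), 'joint_vel': array([ 1.51998687e-03, -1.46531784e-03, -4.86763371e-04,  1.55866692e-03,
       -7.77642982e-04,  2.26186604e-05]), 'joint_efforts': array([ 8.40939647e-04, -6.37436414e+01,  3.84766781e+01,  1.32181489e-03,
        1.70187150e-04,  5.17689486e-06]), 'tcp_pos': array([ 155.04044204, -501.57962455,  256.26556378]), 'tool_rot': array([-3.14156860e+00, -5.47103391e-06,  2.99786531e-01]), 'force': array([-0.53924854, -0.10956649, -0.22725516]), 'wrist_torque': array([0.04334602, 0.03744302, 0.03344112]), 'gripper_width': 85.42545694753565}
```

Run:
```python
import cv2
for c in ["scene","side"]:
    im=cv2.imread(f"pics/{c}0.png"); cv2.imwrite(f"pics/{c}0b.png",cv2.resize(im,(800,600),interpolation=cv2.INTER_CUBIC))
```

```text
(no output)
```

View pics/scene0b.png

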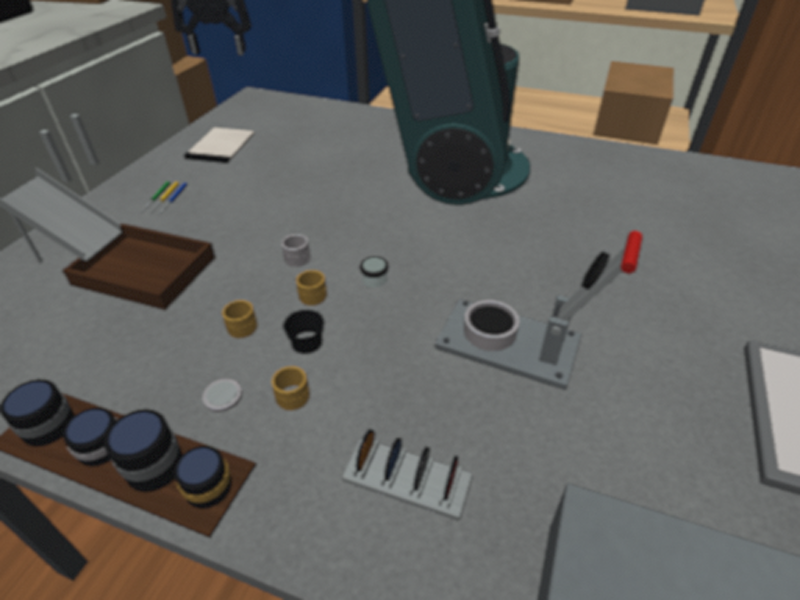

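View pics/side0b.png

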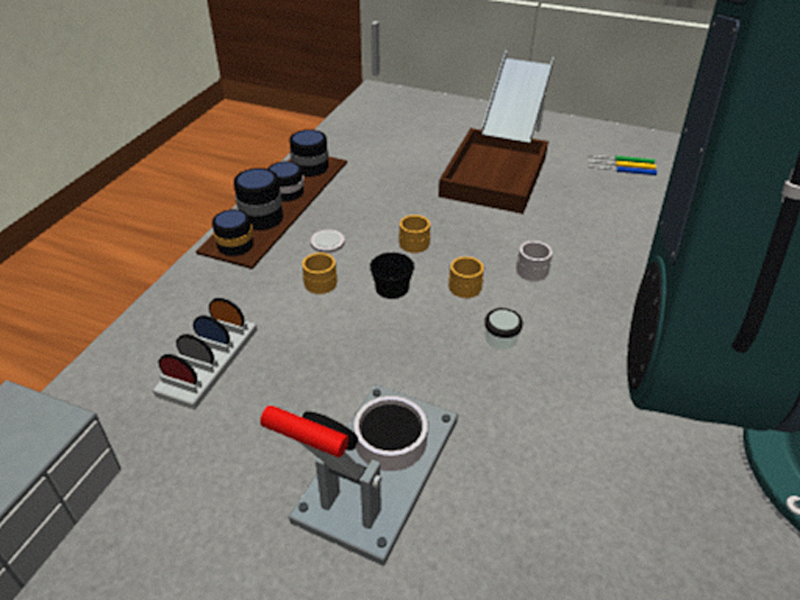

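View pics/wrist0.png

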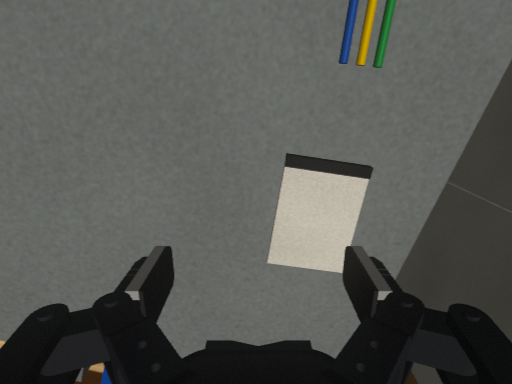

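The brass ring that counts is at about (240,318) in the enlarged scene view, the one with the lowest y. The cup is at (491,325) there and the red bar at (632,252). Next I fit the centres from the depth data.

```bash
cat > fit.py <<'E'
from h import *
from scipy.optimize import least_squares
def circ(P,r):
    f=lambda c:np.hypot(P[:,0]-c[0],P[:,1]-c[1])-r
    return least_squares(f,P[:,:2].mean(0),loss="soft_l1").x
E
python3 - <<'E'
from fit import *
for c in ["scene","side"]:
    im=np.load(c+"0.npy").astype(int); d=np.load(c+"0d.npy")
    v,u=np.mgrid[0:384,0:512]; P=unproj(c,np.c_[u.ravel(),v.ravel()],d.ravel()).reshape(384,512,3)
    X,Y,Z=np.moveaxis(P,2,0)
    near=(d>0)&(np.hypot(X-620,Y+200)<60)
    br=(im[...,0]-im[...,2]>40)&near&(Z>8)
    Q=P[br]; top=Q[Q[:,2]>35]; out=Q
    print(c,"ring n",len(Q),"top",len(top),"fit top r22",circ(top,22),"all r24",circ(Q,24), Q[:,:2].min(0),Q[:,:2].max(0),Q[:,2].max())
    nc=(d>0)&(X>420)&(X<640)&(Y>80)&(Y<400)
    rim=P[nc&(Z>40)&(Z<50)&(Y<280)&(im.min(2)>110)]
    print("rim",len(rim),circ(rim,38),rim.min(0),rim.max(0))
    pl=P[nc&(Z>11)&(Z<20)]
    hull=cv2.minAreaRect(pl[:,:2].astype(np.float32)); print("plate",hull, cv2.boxPoints(hull).round())
    red=P[(d>0)&(im[...,0]>150)&(im[...,1]<60)&(im[...,2]<60)&(Z>120)]
    w=np.linalg.svd(red-red.mean(0))[2][0] if len(red) else 0
    print("red",len(red),red.mean(0),np.median(red,0),red.min(0),red.max(0),w)
E
```

```text
scene ring n 358 top 109 fit top r22 [ 625.53472347 -199.44866244] all r24 [ 625.39639979 -199.42881411] [ 600.92139443 -223.03384171] [ 650.0659451  -175.69182475] 42.464933787170935
rim 208 [514.73525575 174.7451405 ] [473.34563588 135.15324107  40.55770466] [554.88148374 215.41422652  48.32842411]
plate ((516.0704956054688, 204.92373657226562), (199.9085235595703, 112.07911682128906), 86.21702575683594) [[454. 109.]
 [565. 101.]
 [579. 301.]
 [467. 308.]]
red 117 [525.98883083 328.59218355 226.08030642] [528.48006309 328.53947059 226.09670914] [491.34969799 322.02347264 223.22120206] [557.59763247 335.1936971  228.30959199] [ 0.99676127 -0.08034835 -0.00333478]
side ring n 357 top 58 fit top r22 [ 625.83698897 -196.95930005] all r24 [ 625.96688216 -196.49767568] [ 601.12168589 -221.32524152] [ 649.35632842 -171.91825336] 37.992216800805075
rim 346 [513.97816362 177.46701573] [473.55419022 136.3747203   40.3268371 ] [554.11365246 217.01716177  46.48194732]
plate ((515.7345581054688, 207.78195190429688), (201.17587280273438, 109.61776733398438), 86.46195983886719) [[455. 111.]
 [564. 104.]
 [577. 305.]
 [467. 312.]]
red 633 [521.91801835 332.73434091 222.8651501 ] [521.39420465 333.67916664 223.79390776] [488.68034994 302.96850551 190.91518362] [557.36195218 341.39259101 227.93864978] [-9.97762375e-01  6.68560482e-02 -7.15622482e-04]
```

```bash
cat > go.py <<'E'
import sys
from h import *
from scipy.spatial.transform import Rotation as Ro
s=status.state(); R=Ro.from_euler('xyz',s["tool_rot"]).as_matrix()
print("t",round(s["time_s"],2),"tcp",s["tcp_pos"].round(1),"rot",s["tool_rot"].round(3),"F",s["force"].round(1),"w",round(s["gripper_width"],1))
if len(sys.argv)>=4:
    T=np.array(list(map(float,sys.argv[1:4])))
    print("shift tool (m)",((T-s["tcp_pos"])@R/1000).round(4))
if len(sys.argv)>4:
    dy=float(sys.argv[4])-s["tool_rot"][2]; print("turn",round(-dy,3))
E
python3 - <<'E'
from h import *
print("tip_reach",robot.tip_reach)
k,R,t=pose("wrist"); print("cam pos",-R.T@t,"axis",R[2],"tcp",status.state()["tcp_pos"])
from numpy import *
A=array([155,-502.]);B=array([626,-198.]);n=B-A;L=hypot(*n);n/=L
for c in ["scene","side"]:
    d=load(c+"0d.npy"); v,u=mgrid[0:384,0:512]; P=unproj(c,c_[u.ravel(),v.ravel()],d.ravel())[d.ravel()>0]
    q=P[:,:2]-A; a=q@n; b=q@array([-n[1],n[0]])
    for i in range(0,int(L),60):
        m=(a>=i)&(a<i+60)&(abs(b)<90); print(c,i,m.sum(),P[m,2].max().round() if m.any() else None)
    m=(hypot(P[:,0]-625.7,P[:,1]+198)<130)&(P[:,2]>6); h,xe,ye=histogram2d(P[m,0]-625.7,P[m,1]+198,bins=[arange(-130,131,20)]*2); print(h.astype(int))
E
python3 go.py 625.7 -198 200 1.571
```

```text
tip_reach 25.0
cam pos [ 231.07185255 -477.53836108  374.53859548] axis [-0.29657363 -0.09058346 -0.95070433] tcp [ 155.04044204 -501.57962455  256.26556378]
scene 0 1098 347.0
scene 60 457 4.0
scene 120 510 4.0
scene 180 557 4.0
scene 240 634 3.0
scene 300 620 37.0
scene 360 970 42.0
scene 420 983 36.0
scene 480 910 42.0
scene 540 1361 44.0
[[ 0  0  0  0  0  0  0  0  7 21  0  0  0]
 [ 0  0  0  0  0  0  0  0 12 12 23  0  0]
 [ 0  0  0  0  0  0  0  0  0 48 73  0  0]
 [ 0  0  0  0  0  0  0  0  0  0  0  0  0]
 [ 0  0  0  0  0  0  0  0  0  0  0 67 49]
 [ 0  0  0  0  0 69 48 13  0  0 73 58 19]
 [ 0  0  0  0  0 48  0 73  0  0 43  1  7]
 [ 0  0  0  0  0 20 82 58  0  0  1 41 77]
 [ 0  0  0  0  0  0  0  0  0  0  0  0  0]
 [ 0  0  0  0  0  0  0  0  0  0  0  0  0]
 [ 0  0  0  0  0  0  0  0  0  0  0  0  0]
 [ 0  0  0  0  0  0  0  0 23 15  0  0  0]
 [ 0  0  0  0  0  0  0 22 41 19  0  0  0]]
side 0 0 None
side 60 89 -2.0
side 120 477 -2.0
side 180 882 -1.0
side 240 951 -1.0
side 300 964 33.0
side 360 1038 38.0
side 420 1041 32.0
side 480 786 37.0
side 540 1029 40.0
[[ 0  0  0  0  0  0  0  0  1 28  0  0  0]
 [ 0  0  0  0  0  0  0  0  7 95  7  7  0]
 [ 0  0  0  0  0  0  0  0  0 27 29  3  0]
 [ 0  0  0  0  0  0  0  0  0  0  0  0  0]
 [ 0  0  0  0  0  0  0  0  0  0  0 15 25]
 [ 0  0  0  0  0 14 38 66  0  0 52 32  8]
 [ 0  0  0  0  0 69  0 89  0  0 85 41  0]
 [ 0  0  0  0  0 42 22 39  0  0  4 89 27]
 [ 0  0  0  0  0  0  0  0  0  0  0  0  0]
 [ 0  0  0  0  0  0  0  0  0  0  0  0  0]
 [ 0  0  0  0  0  0  0  0  0  0  0  0  0]
 [ 0  0  0  0  0  0  0  0  1  1  0  0  0]
 [ 0  0  0  0  0  0  0  0  5  1  0  0  0]]
t 1.05 tcp [ 155.  -501.6  256.3] rot [-3.142 -0.     0.3  ] F [-0.5 -0.1 -0.2] w 85.4
shift tool (m) [ 0.5393 -0.151   0.0563]
turn -1.271
```

```bash
python3 -m jog '[[[0.04,-0.011,0.004],-0.125,0.0854],[[0.08,-0.022,0.008],-0.25,0.0854],[[0.12,-0.033,0.012],-0.375,0.0854],[[0.16,-0.045,0.016],-0.5,0.0854],[[0.2,-0.056,0.02],-0.5,0.0854]]'; python3 go.py 625.7 -198 150 0.8
```

```text
time_s: 1.47
tcp_pos: [330.6, -387.8, 236.3]
tool_rot: [3.141, 0.0, 0.808]
force: [1.2, -0.9, 0.3]
gripper_width: 85.6
t 1.47 tcp [ 330.6 -387.8  236.3] rot [3.141 0.    0.808] F [ 1.2 -0.9  0.3] w 85.6
shift tool (m) [0.3412 0.0821 0.0863]
turn 0.008
```

```bash
python3 -m jog '[[[0.04,0.0095,0.006],0,0.0854],[[0.08,0.019,0.012],0,0.0854],[[0.12,0.0285,0.018],0,0.0854],[[0.16,0.038,0.024],0,0.0854],[[0.2,0.048,0.03],0,0.0854]]'; python3 go.py 625.7 -198 150 0.8
```

```text
time_s: 1.88
tcp_pos: [503.9, -275.5, 206.3]
tool_rot: [3.141, 0.0, 0.808]
force: [0.1, -0.8, -0.4]
gripper_width: 85.4
t 1.88 tcp [ 503.9 -275.5  206.3] rot [3.141 0.    0.808] F [ 0.1 -0.8 -0.4] w 85.4
shift tool (m) [0.1402 0.0344 0.0563]
turn 0.008
```

```bash
python3 -m jog '[[[0.035,0.0085,0.014],0,0.07],[[0.07,0.017,0.028],0,0.07],[[0.105,0.026,0.042],0,0.07],[[0.14,0.0345,0.056],0,0.07],[[0.14,0.0345,0.056],0,0.07]]'
python3 - <<'E'
from fit import *
im,d=save("wrist","w1"); s=status.state(); cal=pose("wrist")
k,R,t=cal
v,u=np.mgrid[0:384,0:512]; P=unproj("wrist",np.c_[u.ravel(),v.ravel()],d.ravel(),cal).reshape(384,512,3)
im=im.astype(int)
m=(d>0)&(im[...,0]-im[...,2]>40)&(np.hypot(P[...,0]-625,P[...,1]+198)<50)&(P[...,2]>8)
Q=P[m]; T=Q[Q[:,2]>36]
print(len(Q),len(T),circ(T,22),circ(Q,24),Q.min(0),Q.max(0),s["tcp_pos"],s["gripper_width"])
E
```

```text
time_s: 2.3
tcp_pos: [628.7, -194.3, 146.9]
tool_rot: [-3.139, -0.0, 0.812]
force: [-0.0, 1.1, -1.5]
gripper_width: 70.2
1959 934 [ 625.11771425 -202.12318855] [ 626.44220237 -201.32464336] [ 601.02361375 -226.21395729    8.01654087] [ 649.2047781  -178.18740513   43.9240943 ] [ 626.97484807 -195.9442091   148.14264755] 70.1000606157977
```

View pics/w1.png

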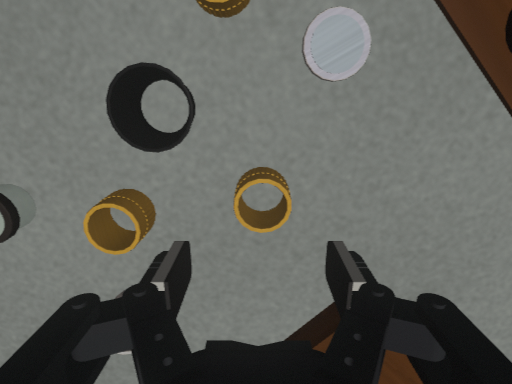

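The wrist view shows the target ring at (263,205), laterally between the fingers, with the hood at (152,107) clear of them. I take one more settled measurement.

```bash
python3 - <<'E'
from fit import *
cams.camera("wrist")
s=status.state(); cal=pose("wrist"); im,d=cams.camera("wrist")
v,u=np.mgrid[0:384,0:512]; P=unproj("wrist",np.c_[u.ravel(),v.ravel()],d.ravel(),cal).reshape(384,512,3)
im=im.astype(int)
m=(d>0)&(im[...,0]-im[...,2]>40)&(np.hypot(P[...,0]-625,P[...,1]+198)<50)&(P[...,2]>8)
Q=P[m]; T=Q[Q[:,2]>37]
print(circ(T,22),circ(Q,24),Q.max(0),s["tcp_pos"])
# where does finger tips show? dark pixels near z
f=(d>0)&(im.max(2)<60)&(np.hypot(P[...,0]-s["tcp_pos"][0],P[...,1]-s["tcp_pos"][1])<70)&(P[...,2]>90)
print("finger low z",np.percentile(P[f][:,2],[0.5,2,5]),"tcp z",s["tcp_pos"][2])
E
python3 go.py 625.7 -199.7 38 0.8
```

```text
[ 626.66978468 -200.62022589] [ 628.14495809 -199.6492844 ] [ 650.92219214 -176.52700787   42.33565512] [ 625.99637528 -197.20836787  149.28453506]
finger low z [138.03460856 145.71653332 157.27721526] tcp z 149.28453506232842
t 2.45 tcp [ 625.5 -198.1  150.1] rot [3.141e+00 1.000e-03 8.090e-01] F [ 0.4 -0.3 -0.2] w 70.3
shift tool (m) [-0.0009  0.0013  0.1121]
turn 0.009
```

```bash
python3 -m jog '[[[-0.0005,0.001,0.03],0,0.07],[[-0.0005,0.001,0.06],0,0.07],[[-0.0005,0.001,0.085],0,0.07],[[-0.0005,0.001,0.105],0,0.07],[[-0.0005,0.001,0.115],0,0.07]]' && python3 -m jog '[[[0,0,0.001],0,0.07],[[0,0,0.001],0,0.055],[[0,0,0.001],0,0.04],[[0,0,0.001],0,0.03],[[0,0,0.001],0,0.03]]'; python3 go.py 625.7 -199.7 34 0.8
python3 - <<'E'
from h import *
save("wrist","w2")
E
```

```text
time_s: 2.87
tcp_pos: [624.1, -199.9, 33.6]
tool_rot: [-3.14, 0.001, 0.807]
force: [-0.8, 0.7, 0.3]
gripper_width: 69.9
time_s: 3.28
tcp_pos: [624.7, -200.6, 34.6]
tool_rot: [3.141, 0.001, 0.807]
force: [-2.8, -1.8, 7.9]
gripper_width: 46.7
t 3.28 tcp [ 624.7 -200.6   34.6] rot [3.141e+00 1.000e-03 8.070e-01] F [-2.8 -1.8  7.9] w 46.7
shift tool (m) [0.0014 0.0001 0.0006]
turn 0.007
```

View pics/w2.png

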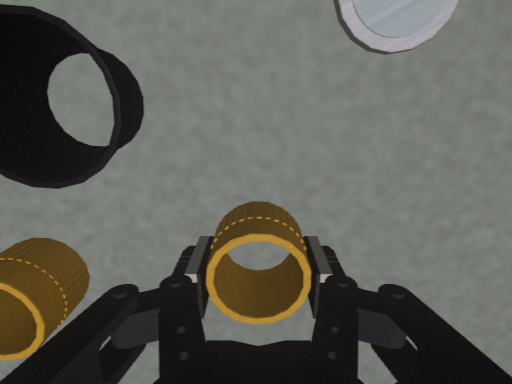

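The ring is gripped between the pads at (260,275), with an opening of 46.7 mm. Now I lift it.

```bash
python3 -m jog '[[[0,0,0],0,0.03],[[0,0,-0.005],0,0.03],[[0,0,-0.02],0,0.03],[[0,0,-0.04],0,0.03],[[0,0,-0.06],0,0.03]]' && python3 -m jog '[[[0,0,-0.02],0,0.03],[[0,0,-0.04],0,0.03],[[0,0,-0.06],0,0.03],[[0,0,-0.08],0,0.03],[[0,0,-0.08],0,0.03]]'; python3 go.py 514.4 176 130 0.8;python3 - <<'E'
from h import *
save("wrist","w3")
E
```

```text
time_s: 3.75
tcp_pos: [624.6, -200.4, 95.8]
tool_rot: [3.141, 0.001, 0.807]
force: [1.0, 0.2, -1.0]
gripper_width: 46.7
time_s: 4.17
tcp_pos: [625.9, -200.8, 180.5]
tool_rot: [3.135, -0.001, 0.807]
force: [0.3, -0.3, -1.1]
gripper_width: 46.9
t 4.17 tcp [ 625.9 -200.8  180.5] rot [ 3.135e+00 -1.000e-03  8.070e-01] F [ 0.3 -0.3 -1.1] w 46.9
shift tool (m) [ 0.195  -0.3414  0.0485]
turn 0.007
```

View pics/w3.png

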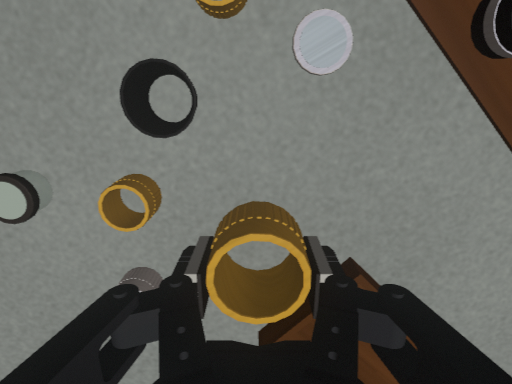

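The ring is held without slipping. Next is the carry to above the cup.

```bash
python3 -m jog '[[[0.01,-0.018,0],0,0.03],[[0.027,-0.047,0],0,0.03],[[0.044,-0.077,0],0,0.03],[[0.061,-0.107,0],0,0.03],[[0.078,-0.137,0],0,0.03]]' && python3 -m jog '[[[0.017,-0.03,0],0,0.03],[[0.034,-0.06,0],0,0.03],[[0.051,-0.09,0],0,0.03],[[0.066,-0.116,0],0,0.03],[[0.078,-0.137,0],0,0.03]]'; python3 go.py 514.4 176 130 0.8
```

```text
time_s: 4.63
tcp_pos: [579.3, -48.1, 176.7]
tool_rot: [3.138, 0.0, 0.807]
force: [1.3, 0.9, -0.3]
gripper_width: 47.1
time_s: 5.05
tcp_pos: [533.0, 105.0, 175.5]
tool_rot: [3.139, 0.001, 0.808]
force: [-0.0, -0.3, -2.0]
gripper_width: 46.9
t 5.05 tcp [533.  105.  175.5] rot [3.139e+00 1.000e-03 8.080e-01] F [-0.  -0.3 -2. ] w 46.9
shift tool (m) [ 0.0385 -0.0626  0.0453]
turn 0.008
```

```bash
python3 -m jog '[[[0.015,-0.025,0.01],0,0.03],[[0.027,-0.044,0.025],0,0.03],[[0.035,-0.056,0.035],0,0.03],[[0.0385,-0.0626,0.042],0,0.03],[[0.0385,-0.0626,0.045],0,0.03]]'
python3 - <<'E'
from fit import *
save("side","s4b")
s=status.state(); cal=pose("wrist"); im,d=save("wrist","w4")
v,u=np.mgrid[0:384,0:512]
def pts(c,im,d,cal): 
    return unproj(c,np.c_[u.ravel(),v.ravel()],d.ravel(),cal).reshape(384,512,3)
P=pts("wrist",im,d,cal); 
m=(d>0)&(im.min(2)>110)&(P[...,2]>40)&(P[...,2]<52)&(np.hypot(P[...,0]-514,P[...,1]-176)<55)
print("cup wrist",m.sum(),circ(P[m],38), P[m].min(0),P[m].max(0))
b=im.astype(int); m=(d>0)&(b[...,0]-b[...,2]>40)&(np.hypot(P[...,0]-514,P[...,1]-176)<60)&(P[...,2]>60); Q=P[m]; T=Q[Q[:,2]>Q[:,2].max()-6]
print("ring wrist",len(Q),circ(T,22),Q.min(0),Q.max(0)); print(s["tcp_pos"])
im,d=save("side","s4"); P=pts("side",im,d,None); b=im.astype(int)
m=(d>0)&(b[...,0]-b[...,2]>40)&(b[...,1]>60)&(np.hypot(P[...,0]-514,P[...,1]-176)<60)&(P[...,2]>60); Q=P[m]
print("ring side",len(Q),circ(Q,24),Q.min(0),Q.max(0))
E
python3 go.py 514.4 176 74 0.8
```

```text
time_s: 5.47
tcp_pos: [513.1, 176.9, 128.9]
tool_rot: [3.141, 0.002, 0.809]
force: [-0.4, 0.3, -1.8]
gripper_width: 47.1
cup wrist 1939 [514.39376899 174.74213015] [474.90644638 135.9039627   41.61998229] [554.96476751 215.05517229  48.41342254]
ring wrist 8867 [514.60246941 177.61807679] [489.01377167 152.57266697  94.88828844] [538.75656113 201.74086599 137.97357709]
[513.66969901 175.98097567 129.05153183]
ring side 459 [511.05513733 179.42589493] [485.47903427 155.9599023   92.87202992] [541.61521325 222.46672279 313.60904612]
t 5.62 tcp [514.6 175.2 130.3] rot [3.139e+00 1.000e-03 8.070e-01] F [-0.2 -0.6 -1.2] w 46.7
shift tool (m) [ 0.0005 -0.0008  0.0563]
turn 0.007
```

Run:
```python
import cv2,numpy as np
a=cv2.imread("pics/w4.png");b=cv2.imread("pics/s4.png")[180:372,130:386]
cv2.imwrite("pics/c4.png",cv2.resize(np.hstack([a,cv2.resize(b,(512,384))]),(800,300)))
```

```text
(no output)
```

View pics/c4.png

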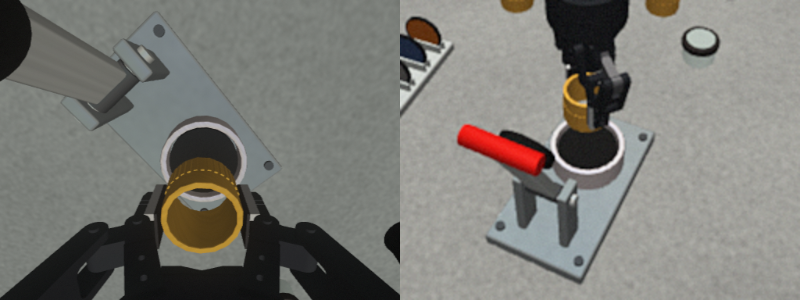

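The ring (wrist view) is centred over the dark cup within about 2 mm. I lower it in small steps and watch the force.

```bash
python3 -m jog '[[[0,-0.0005,0.012],0,0.03],[[0,-0.0005,0.024],0,0.03],[[0,-0.0005,0.036],0,0.03],[[0,-0.0005,0.044],0,0.03],[[0,-0.0005,0.049],0,0.03]]' && python3 -m jog '[[[0,0,0.001],0,0.03],[[0,0,0.002],0,0.03],[[0,0,0.003],0,0.03],[[0,0,0.003],0,0.03],[[0,0,0.003],0,0.03]]';  python3 go.py 514.4 175.7 74 0.8
```

```text
time_s: 6.03
tcp_pos: [514.5, 174.6, 80.9]
tool_rot: [3.139, 0.001, 0.806]
force: [0.3, 0.3, -0.8]
gripper_width: 46.6
time_s: 6.45
tcp_pos: [514.7, 174.7, 78.2]
tool_rot: [3.139, 0.001, 0.806]
force: [0.0, 0.1, -2.3]
gripper_width: 46.9
t 6.45 tcp [514.7 174.7  78.2] rot [3.139e+00 1.000e-03 8.060e-01] F [ 0.   0.1 -2.3] w 46.9
shift tool (m) [ 0.0005 -0.0009  0.0042]
turn 0.006
```

```bash
python3 -m jog '[[[0,0,0.001],0,0.03],[[0,0,0.002],0,0.03],[[0,0,0.003],0,0.03],[[0,0,0.003],0,0.03],[[0,0,0.003],0,0.03]]'; python3 -m jog '[[[0,0,0.0005],0,0.03],[[0,0,0.001],0,0.03],[[0,0,0.0015],0,0.03],[[0,0,0.0015],0,0.03],[[0,0,0.0015],0,0.03]]'
```

```text
time_s: 6.87
tcp_pos: [514.7, 174.7, 75.2]
tool_rot: [3.139, 0.001, 0.806]
force: [-0.2, 1.1, -1.7]
gripper_width: 46.8
time_s: 7.28
tcp_pos: [514.7, 174.7, 73.8]
tool_rot: [3.139, 0.001, 0.806]
force: [-0.4, 0.2, 1.1]
gripper_width: 46.6
```

```bash
python3 go.py 514.4 175.7 74 0.8
python3 - <<'E'
from h import *
save("wrist","w5");save("side","s5")
a=cv2.imread("pics/w5.png");b=cv2.imread("pics/s5.png")[180:372,130:386]
cv2.imwrite("pics/c5.png",cv2.resize(np.hstack([a,cv2.resize(b,(512,384))]),(800,300)))
E
```

```text
t 7.28 tcp [514.7 174.7  73.8] rot [3.139e+00 1.000e-03 8.060e-01] F [-0.4  0.2  1.1] w 46.6
shift tool (m) [ 0.0005 -0.0009 -0.0003]
turn 0.006
```

View pics/c5.png

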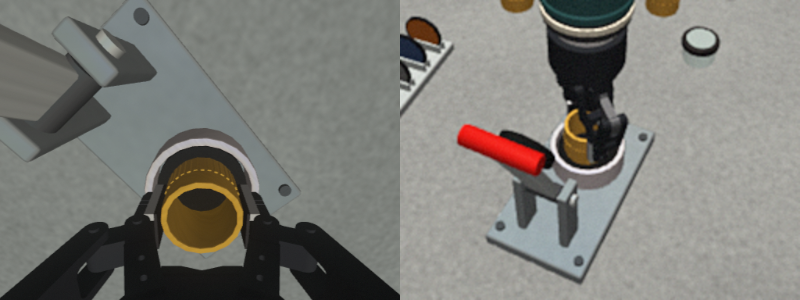

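The force has turned from −2 to +1 N, so the seat now carries the ring. I ease 0.5 mm more, then open slowly.

```bash
python3 -m jog '[[[0,0,0.0005],0,0.03],[[0,0,0.0007],0,0.03],[[0,0,0.0007],0,0.03],[[0,0,0.0007],0,0.045],[[0,0,0.0007],0,0.047]]'; python3 -m jog '[[[0,0,0],0,0.049],[[0,0,0],0,0.051],[[0,0,0],0,0.054],[[0,0,0],0,0.06],[[0,0,0],0,0.066]]'
```

```text
time_s: 7.8
tcp_pos: [514.7, 174.7, 73.1]
tool_rot: [3.139, 0.001, 0.806]
force: [-0.8, -0.4, 1.5]
gripper_width: 47.0
time_s: 8.22
tcp_pos: [514.7, 174.7, 73.0]
tool_rot: [3.139, 0.001, 0.806]
force: [-0.3, -0.3, 0.1]
gripper_width: 65.7
```

Run:
```python
from h import *
save("wrist","w6");save("side","s6")
a=cv2.imread("pics/w6.png");b=cv2.imread("pics/s6.png")[180:372,130:386]
cv2.imwrite("pics/c6.png",cv2.resize(np.hstack([a,cv2.resize(b,(512,384))]),(800,300)))
```

```text
(no output)
```

View pics/c6.png

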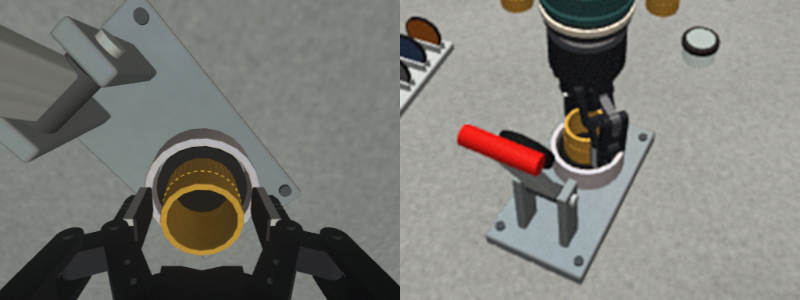

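The ring is released and stands upright in the cup. Now I rise straight up.

```bash
python3 -m jog '[[[0,0,-0.01],0,0.066],[[0,0,-0.03],0,0.066],[[0,0,-0.06],0,0.066],[[0,0,-0.1],0,0.066],[[0,0,-0.14],0,0.066]]' && python3 -m jog '[[[0,0,-0.03],-0.1,0.04],[[0,0,-0.06],-0.2,0.02],[[0,0,-0.075],-0.3,0],[[0,0,-0.075],-0.4,0],[[0,0,-0.075],-0.5,0]]'; python3 go.py 526 378 285 1.506;  python3 - <<'E'
from fit import *
im,d=save("side","s7"); v,u=np.mgrid[0:384,0:512]; b=im.astype(int)
P=unproj("side",np.c_[u.ravel(),v.ravel()],d.ravel()).reshape(384,512,3)
m=(d>0)&(b[...,0]-b[...,2]>40)&(b[...,1]>60)&(np.hypot(P[...,0]-514,P[...,1]-176)<40)&(P[...,2]>40); Q=P[m]
print("ring",len(Q),circ(Q,24),Q.min(0),Q.max(0))
cv2.imwrite("pics/s7b.png",cv2.resize(im[150:384,100:412,::-1],(800,600)))
im,d=save("wrist","w7")
E
```

```text
time_s: 8.73
tcp_pos: [513.8, 174.9, 214.4]
tool_rot: [3.14, 0.002, 0.806]
force: [1.6, 0.5, -0.1]
gripper_width: 66.0
time_s: 9.15
tcp_pos: [514.2, 175.2, 290.5]
tool_rot: [3.139, 0.002, 1.311]
force: [0.2, 0.1, -0.2]
gripper_width: 5.0
t 9.15 tcp [514.2 175.2 290.5] rot [3.139e+00 2.000e-03 1.311e+00] F [ 0.2  0.1 -0.2] w 5.0
shift tool (m) [ 0.199  -0.0407  0.005 ]
turn -0.195
ring 790 [514.80697078 179.46086563] [490.79545249 139.23059118  40.03294323] [539.11628511 203.70943296  79.85169603]
```

View pics/s7b.png

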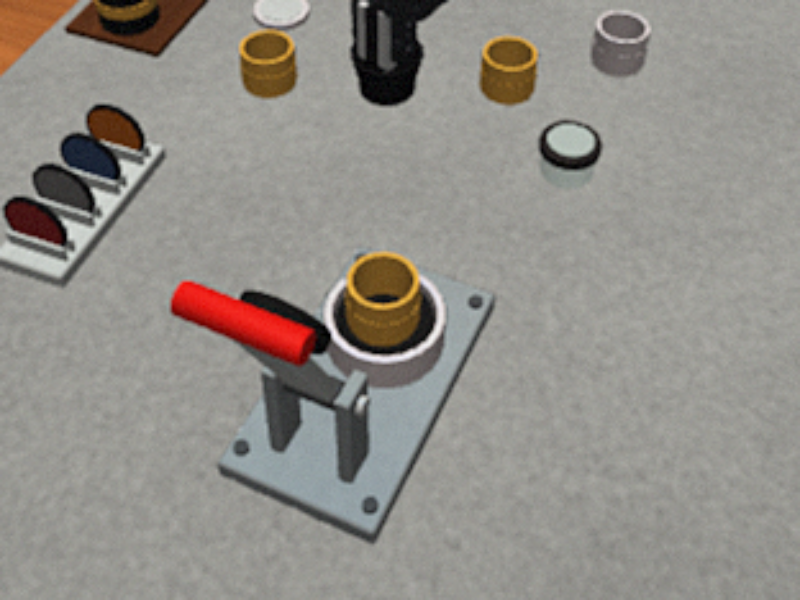

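View pics/w7.png

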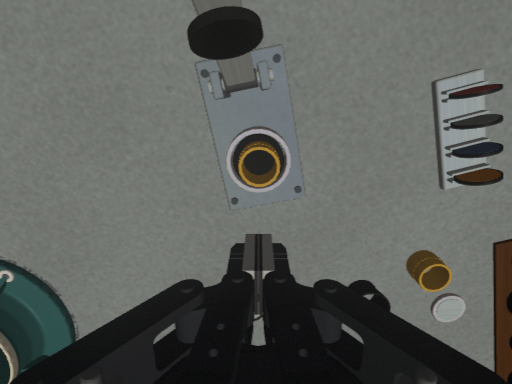

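The ring stands upright in the cup with its top at about z = 80, as expected. Next I go over and behind the red bar.

```bash
python3 -m jog '[[[0.035,-0.007,0],-0.1,0],[[0.07,-0.014,0],-0.195,0],[[0.105,-0.021,0],-0.195,0],[[0.14,-0.028,0],-0.195,0],[[0.17,-0.035,0],-0.195,0]]' && python3 -m jog '[[[0.02,0,0],0,0],[[0.035,0,0],0,0],[[0.035,0,0],0,0],[[0.035,0,0],0,0],[[0.035,0,0],0,0]]'; python3 go.py 526 382 230 1.506
```

```text
time_s: 9.67
tcp_pos: [523.9, 350.5, 288.6]
tool_rot: [3.141, 0.003, 1.499]
force: [0.8, -0.7, 0.5]
gripper_width: -0.0
time_s: 10.08
tcp_pos: [526.4, 384.7, 288.3]
tool_rot: [-3.141, 0.003, 1.497]
force: [-0.5, -0.2, -0.6]
gripper_width: 0.0
t 10.08 tcp [526.4 384.7 288.3] rot [-3.141e+00  3.000e-03  1.497e+00] F [-0.5 -0.2 -0.6] w 0.0
shift tool (m) [-0.0026 -0.0002  0.0584]
turn -0.009
```

```bash
python3 -m jog '[[[0,0,0.015],0,0],[[0,0,0.03],0,0],[[0,0,0.045],0,0],[[0,0,0.058],0,0],[[0,0,0.058],0,0]]'
python3 - <<'E'
from h import *
im,d=save("side","s8"); im2,d=save("scene","c8")
cv2.imwrite("pics/s8b.png",np.hstack([cv2.resize(im[200:350,120:320,::-1],(400,300)),cv2.resize(im2[90:240,270:470,::-1],(400,300))]))
E
```

```text
time_s: 10.5
tcp_pos: [525.7, 383.0, 228.4]
tool_rot: [-3.139, 0.005, 1.495]
force: [-0.1, -0.3, -0.7]
gripper_width: -0.1
```

View pics/s8b.png

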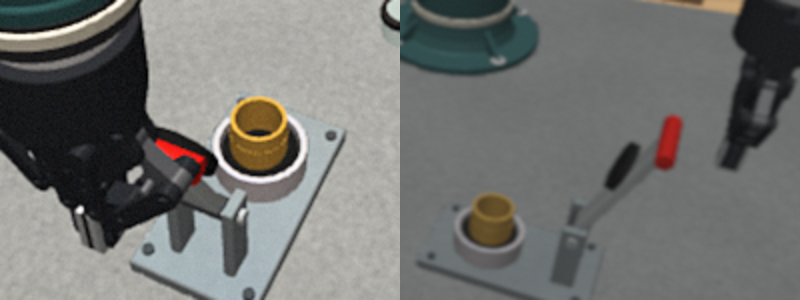

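The fingers are behind the bar: in the right panel they are at (735,160) and the bar is at (668,142). Now I push it over along its arc.

```bash
python3 -m jog '[[[-0.012,0,-0.002],0,0],[[-0.024,0,-0.004],0,0],[[-0.036,0,-0.006],0,0],[[-0.048,0,-0.008],0,0],[[-0.06,0,-0.01],0,0]]';python3 -m jog '[[[-0.012,0,-0.002],0,0],[[-0.024,0,-0.004],0,0],[[-0.036,0,-0.005],0,0],[[-0.048,0,-0.005],0,0],[[-0.06,0,-0.004],0,0]]'; python3 go.py 515 196 229 1.506
python3 - <<'E'
from h import *
im,d=save("side","s9"); im2,d=save("scene","c9")
cv2.imwrite("pics/s9b.png",np.hstack([cv2.resize(im[200:350,120:320,::-1],(400,300)),cv2.resize(im2[90:240,270:470,::-1],(400,300))]))
E
```

```text
time_s: 11.02
tcp_pos: [522.3, 323.1, 242.6]
tool_rot: [3.14, 0.001, 1.495]
force: [1.1, 4.3, 4.2]
gripper_width: -0.4
time_s: 11.43
tcp_pos: [517.9, 262.1, 247.1]
tool_rot: [3.139, 0.0, 1.495]
force: [2.3, 4.3, 1.7]
gripper_width: -0.0
t 11.43 tcp [517.9 262.1 247.1] rot [3.139 0.    1.495] F [2.3 4.3 1.7] w -0.0
shift tool (m) [-0.0661  0.0021  0.0181]
turn -0.011
```

View pics/s9b.png

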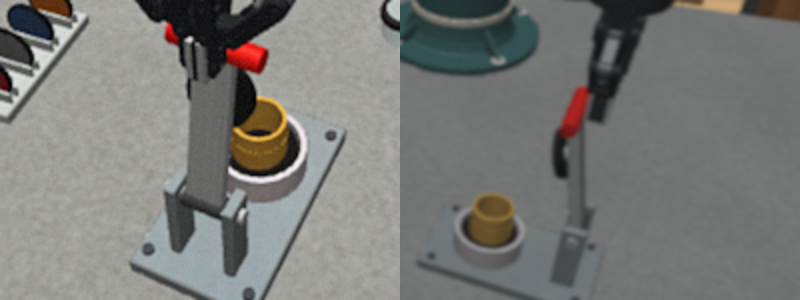

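The clamp is just past vertical, with the fingers pushing on the bar. I continue.

```bash
python3 -m jog '[[[-0.01,0,0.001],0,0],[[-0.02,0,0.003],0,0],[[-0.03,0,0.006],0,0],[[-0.04,0,0.01],0,0],[[-0.05,0,0.015],0,0]]'
python3 - <<'E'
from h import *
for c in ["side","scene"]:
    im,d=save(c,c+"10"); b=im.astype(int); v,u=np.nonzero((d>0)&(b[...,0]>130)&(b[...,1]<60)&(b[...,2]<60))
    P=unproj(c,np.c_[u,v],d[v,u]); P=P[(P[:,2]>60)&(abs(P[:,0]-515)<70)&(P[:,1]>80)]; print(c,len(P),np.median(P,0),P.min(0),P.max(0))
    if c=="side": A=im
im2=im
cv2.imwrite("pics/s10b.png",np.hstack([cv2.resize(A[200:350,120:320,::-1],(400,300)),cv2.resize(im2[90:240,270:470,::-1],(400,300))]))
E
```

```text
time_s: 11.95
tcp_pos: [513.5, 210.9, 231.0]
tool_rot: [3.141, 0.001, 1.494]
force: [1.4, 5.7, -4.7]
gripper_width: 0.1
side 204 [494.3518547  199.11230268 213.25597674] [480.32895694 189.49640702 207.29130812] [548.54807488 228.11929554 252.55564857]
scene 112 [522.7256204  189.75997005 215.13269021] [485.74655013 182.55219652 212.10864447] [549.66607263 196.50721289 217.41439708]
```

View pics/s10b.png

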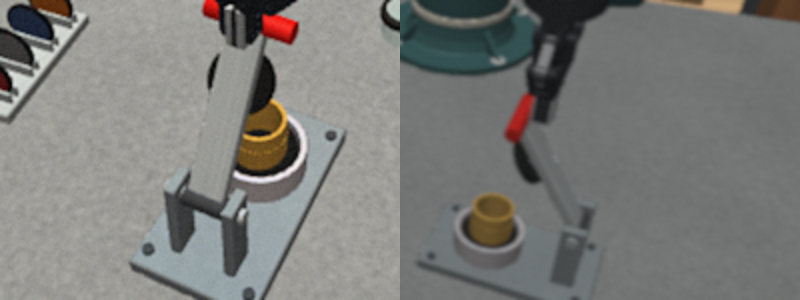

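The clamp is at about 1.0 rad, with the bar at about (515,190,208). Next I back off, lift and move over the bar to press from above.

```bash
python3 -m jog '[[[0.004,0,-0.004],0,0],[[0.004,0,-0.014],0,0],[[0.004,0,-0.026],0,0],[[-0.008,0,-0.028],0,0],[[-0.023,0,-0.028],0,0]]'; python3 -m jog '[[[-0.001,0,0],0,0],[[-0.001,0,0],0,0],[[-0.001,0,0.004],0,0],[[-0.001,0,0.008],0,0],[[-0.001,0,0.012],0,0]]';python3 - <<'E'
from h import *
for c in ["side","scene"]:
    im,d=save(c,c+"11"); b=im.astype(int); v,u=np.nonzero((d>0)&(b[...,0]>130)&(b[...,1]<60)&(b[...,2]<60))
    P=unproj(c,np.c_[u,v],d[v,u]); P=P[(P[:,2]>60)&(abs(P[:,0]-515)<70)&(P[:,1]>80)]; print(c,len(P),np.median(P,0),P.min(0),P.max(0))
    if c=="side": A=im
im2=im
cv2.imwrite("pics/s11b.png",np.hstack([cv2.resize(A[200:350,120:320,::-1],(400,300)),cv2.resize(im2[90:240,270:470,::-1],(400,300))]))
E
```

```text
time_s: 12.47
tcp_pos: [511.6, 187.4, 259.6]
tool_rot: [3.14, 0.003, 1.494]
force: [0.5, -0.4, -0.3]
gripper_width: 0.3
time_s: 12.88
tcp_pos: [511.5, 186.7, 247.0]
tool_rot: [3.141, 0.003, 1.494]
force: [-0.3, 0.2, 0.3]
gripper_width: 0.0
side 424 [512.17120912 196.56559427 212.33956922] [480.08685169 185.02502345 205.85835233] [549.07576426 202.79609174 228.06098584]
scene 81 [531.25678472 189.88888516 215.1464205 ] [506.37553623 182.66157565 212.96573352] [549.80748168 196.87038443 217.54536388]
```

View pics/s11b.png

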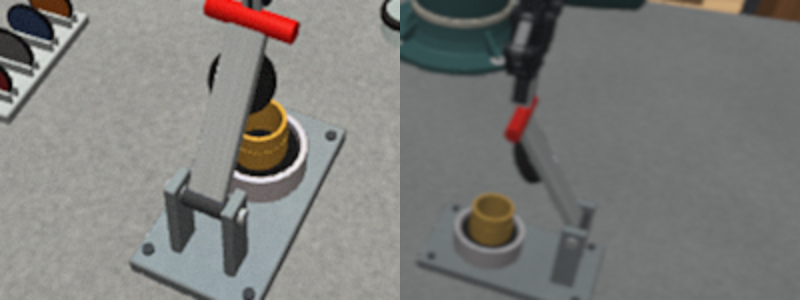

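```bash
python3 -m jog '[[[0.001,0,0.009],0,0],[[-0.003,0,0.013],0,0],[[-0.009,0,0.018],0,0],[[-0.014,0,0.023],0,0],[[-0.02,0,0.028],0,0]]'
python3 - <<'E'
from h import *
for c in ["scene"]:
    im,d=save(c,c+"12"); b=im.astype(int); v,u=np.nonzero((d>0)&(b[...,0]>130)&(b[...,1]<60)&(b[...,2]<60))
    P=unproj(c,np.c_[u,v],d[v,u]); P=P[(P[:,2]>60)&(abs(P[:,0]-515)<70)&(P[:,1]>80)]; print(c,len(P),np.median(P,0),P.min(0),P.max(0))
E
python3 go.py
```

```text
time_s: 13.4
tcp_pos: [510.5, 164.5, 220.6]
tool_rot: [3.137, 0.007, 1.493]
force: [0.4, -4.7, 11.1]
gripper_width: 0.4
scene 61 [534.26359488 164.92982734 194.85596576] [514.62257359 157.14103395 190.7365776 ] [547.59266384 171.21992449 196.83489799]
t 13.45 tcp [510.3 164.3 219.1] rot [3.139 0.006 1.493] F [ 2.6 -9.6 10.5] w 0.0
```

```bash
python3 -m jog '[[[-0.005,0,0.006],0,0],[[-0.009,0,0.011],0,0],[[-0.013,0,0.017],0,0],[[-0.017,0,0.023],0,0],[[-0.02,0,0.03],0,0]]'; python3 go.py;  python3 -m jog '[[[-0.004,0,0.007],0,0],[[-0.007,0,0.013],0,0],[[-0.009,0,0.018],0,0],[[-0.011,0,0.023],0,0],[[-0.012,0,0.027],0,0]]'
python3 - <<'E'
from h import *
for c in ["side","scene"]:
    im,d=save(c,c+"13"); b=im.astype(int); v,u=np.nonzero((d>0)&(b[...,0]>130)&(b[...,1]<60)&(b[...,2]<60))
    P=unproj(c,np.c_[u,v],d[v,u]); P=P[(P[:,2]>60)&(abs(P[:,0]-515)<70)&(P[:,1]>80)]; print(c,len(P),np.median(P,0),P.min(0),P.max(0))
    if c=="side": A=im
im2=im
cv2.imwrite("pics/s13b.png",np.hstack([cv2.resize(A[200:350,120:320,::-1],(400,300)),cv2.resize(im2[90:240,270:470,::-1],(400,300))]))
E
python3 go.py
```

```text
time_s: 13.87
tcp_pos: [509.2, 143.6, 189.1]
tool_rot: [3.137, 0.007, 1.493]
force: [0.8, -3.6, 5.4]
gripper_width: 0.0
t 13.87 tcp [509.2 143.6 189.1] rot [3.137 0.007 1.493] F [ 0.8 -3.6  5.4] w 0.0
time_s: 14.28
tcp_pos: [508.4, 131.2, 161.8]
tool_rot: [3.137, 0.008, 1.493]
force: [-0.4, -1.8, 3.8]
gripper_width: -0.0
side 230 [499.7686978  137.54930656 132.8433613 ] [476.81587089 123.75812182 125.61505733] [544.32269795 145.4479392  145.49576753]
scene 55 [531.65424016 129.94161908 135.04120466] [512.95435757 123.1060349  132.87548006] [546.01834968 135.81948268 136.85525608]
t 14.38 tcp [508.1 131.4 161.5] rot [3.138 0.007 1.493] F [ 0.5 -0.9 -0.6] w -0.5
```

View pics/s13b.png

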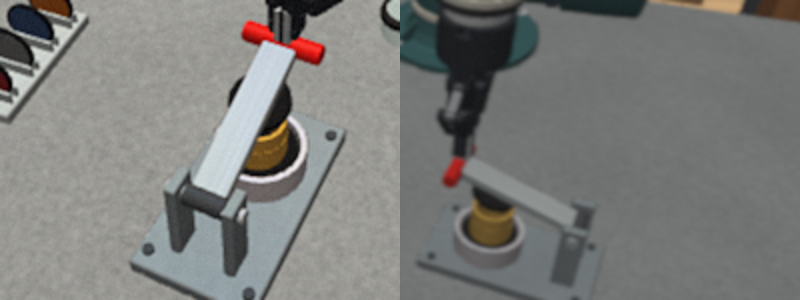

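```bash
python3 -m jog '[[[-0.001,0,0.005],0,0],[[-0.002,0,0.01],0,0],[[-0.003,0,0.015],0,0],[[-0.004,0,0.02],0,0],[[-0.005,0,0.024],0,0]]' ; python3 -m jog '[[[0,0,0.003],0,0],[[0,0,0.006],0,0],[[-0.001,0,0.009],0,0],[[-0.001,0,0.011],0,0],[[-0.001,0,0.013],0,0]]'
```

```text
time_s: 14.8
tcp_pos: [507.8, 126.3, 137.0]
tool_rot: [3.138, 0.007, 1.493]
force: [1.2, 1.0, 3.0]
gripper_width: -0.2
time_s: 15.22
tcp_pos: [507.8, 125.2, 123.9]
tool_rot: [3.138, 0.007, 1.493]
force: [-0.7, -1.7, 3.6]
gripper_width: -0.3
```

```bash
python3 -m jog '[[[0,0,0.001],0,0],[[0,0,0.002],0,0],[[0,0,0.003],0,0],[[0,0,0.003],0,0],[[0,0,0.003],0,0]]' ; python3 -m jog '[[[0,0,0.0005],0,0],[[0,0,0.001],0,0],[[0,0,0.0015],0,0],[[0,0,0.0015],0,0],[[0,0,0.0015],0,0]]';python3 - <<'E'
from h import *
for c in ["side","scene"]:
    im,d=save(c,c+"14"); b=im.astype(int); v,u=np.nonzero((d>0)&(b[...,0]>130)&(b[...,1]<60)&(b[...,2]<60))
    P=unproj(c,np.c_[u,v],d[v,u]); P=P[(P[:,2]>60)&(abs(P[:,0]-515)<70)&(P[:,1]>80)]; print(c,len(P),np.median(P,0),P.min(0),P.max(0))
    if c=="side": A=im
im2=im
cv2.imwrite("pics/s14b.png",np.hstack([cv2.resize(A[200:350,120:320,::-1],(400,300)),cv2.resize(im2[90:240,270:470,::-1],(400,300))]))
E
python3 go.py
```

```text
time_s: 15.63
tcp_pos: [507.7, 125.3, 120.8]
tool_rot: [3.138, 0.007, 1.493]
force: [-0.5, -0.8, 1.3]
gripper_width: -0.1
time_s: 16.05
tcp_pos: [507.8, 125.2, 119.7]
tool_rot: [3.138, 0.007, 1.493]
force: [-1.7, -2.5, 11.1]
gripper_width: -0.1
side 198 [497.13436744 130.94378842  90.88097897] [476.01138668 117.2890785   84.63437519] [544.51608117 138.01362213 104.15732058]
scene 49 [532.09454985 124.11198002  93.8368777 ] [513.49046173 117.18084751  90.28550273] [545.5117154  128.62170113  96.33240293]
t 16.15 tcp [507.7 125.3 119.7] rot [3.138 0.007 1.493] F [-1.8 -2.9 10.5] w -0.0
```

View pics/s14b.png

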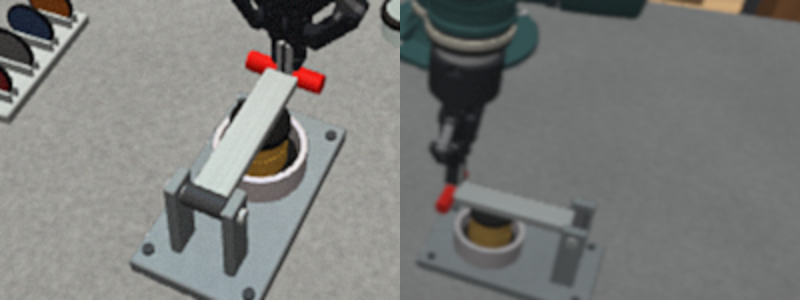

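The force climbs sharply near TCP z = 119.7, where the bar is at its shut height. I press a little more to confirm the stop.

```bash
python3 -m jog '[[[0,0,0.0005],0,0],[[0,0,0.001],0,0],[[0,0,0.001],0,0],[[0,0,0.001],0,0],[[0,0,0.001],0,0]]' ; python3 -m jog '[[[0,0,0.001],0,0],[[0,0,0.001],0,0],[[0,0,0.001],0,0],[[0,0,0.001],0,0],[[0,0,0.001],0,0]]'
```

```text
time_s: 16.57
tcp_pos: [507.8, 125.2, 119.5]
tool_rot: [3.137, 0.007, 1.493]
force: [-4.8, -2.2, 17.5]
gripper_width: 0.2
time_s: 16.98
tcp_pos: [507.8, 125.3, 119.4]
tool_rot: [3.136, 0.007, 1.493]
force: [-5.6, -3.2, 20.3]
gripper_width: -0.1
```

```bash
python3 -m jog '[[[0,0,0.001],0,0],[[0,0,0.0015],0,0],[[0,0,0.0015],0,0],[[0,0,0.0015],0,0],[[0,0,0.0015],0,0]]' ; python3 -m jog '[[[0,0,-0.002],0,0],[[0,0,-0.01],0,0],[[0,0,-0.03],0,0],[[0,0,-0.06],0,0],[[0,0,-0.09],0,0]]'; python3 -m jog '[[[0,0,-0.02],0,0],[[-0.02,0,-0.04],0,0],[[-0.05,0,-0.06],0,0],[[-0.08,0,-0.06],0,0],[[-0.11,0,-0.06],0,0]]'
python3 - <<'E'
from h import *
for c in ["side","scene"]:
    im,d=save(c,c+"15"); b=im.astype(int); v,u=np.nonzero((d>0)&(b[...,0]>130)&(b[...,1]<60)&(b[...,2]<60))
    P=unproj(c,np.c_[u,v],d[v,u]); P=P[(P[:,2]>60)&(abs(P[:,0]-515)<70)&(P[:,1]>80)]; print(c,len(P),np.median(P,0),P.min(0),P.max(0))
    vv,uu=np.mgrid[0:384,0:512]; Q=unproj(c,np.c_[uu.ravel(),vv.ravel()],d.ravel()).reshape(384,512,3)
    m=(d>0)&(b[...,0]-b[...,2]>40)&(b[...,1]>50)&(np.hypot(Q[...,0]-514,Q[...,1]-176)<40); print("ring",m.sum(),Q[m].max(0),Q[m].min(0))
    if c=="side": A=im
im2=im
cv2.imwrite("pics/s15b.png",np.hstack([cv2.resize(A[200:350,120:320,::-1],(400,300)),cv2.resize(im2[90:240,270:470,::-1],(400,300))]))
E
python3 go.py
```

```text
time_s: 17.4
tcp_pos: [507.9, 125.2, 119.2]
tool_rot: [3.135, 0.006, 1.493]
force: [-7.2, -2.7, 26.4]
gripper_width: 0.1
time_s: 17.82
tcp_pos: [506.6, 126.0, 210.2]
tool_rot: [3.137, 0.006, 1.493]
force: [0.8, -0.7, 0.0]
gripper_width: 0.1
time_s: 18.23
tcp_pos: [497.9, 15.9, 272.2]
tool_rot: [3.135, 0.006, 1.494]
force: [1.8, -0.4, -0.2]
gripper_width: 0.3
side 242 [507.38083382 129.66859411  91.13592917] [476.29686637 117.62213156  85.62077045] [544.92054583 137.68700819  94.28358129]
ring 209 [516.13052176 203.62998779  66.20590397] [490.56856013 152.13309116  23.69175932]
scene 92 [515.26108645 124.98430759  93.96685939] [478.94517147 117.26353292  90.87632293] [546.12811546 132.97940018  96.34498117]
ring 174 [540.99522361 199.12583219  67.00655372] [520.46187278 152.83863693  33.96374959]
t 18.33 tcp [497.6  13.9 271.3] rot [3.136 0.007 1.49 ] F [ 0.7 -0.2  0.2] w 0.3
```

View pics/s15b.png

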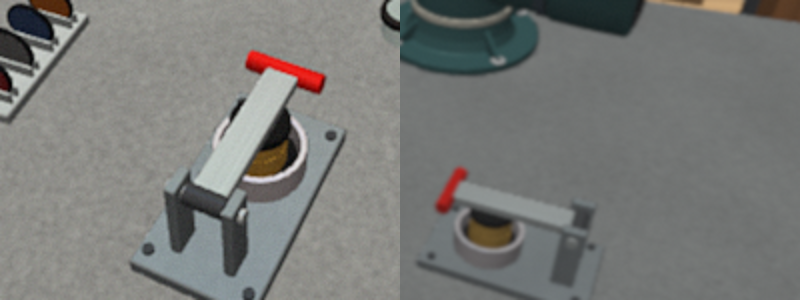

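The clamp stays shut: the bar top is at z of about 95, and the brass ring under the foot has its top at about 67. The robot is clear, so I hand in.

```bash
python3 -c "
from station import robot; print(robot.hand_in())"; python3 go.py
```

```text
the job is handed in; nothing more can be done
None
the job is handed in; nothing more can be done
```

The brass ring is in the cup under the fully shut clamp, and I handed the job in at about 18.3 s with the robot touching nothing.

**Ring:** I picked up the brass ring farthest to the robot's right and lowered it onto the seat until the force showed it was carried. I then let go. It stood upright in the middle of the cup with its top at about z = 80 mm.

**Clamp:** I pushed the red bar over from behind, then pressed it down from above. At the end stop it barely moved (0.3 mm) as the force rose to 26 N.

**Last checks:** After I drew back, both cameras showed the clamp still shut.
- **Bar:** its top measured 94 to 96 mm; shut is 95.
- **Ring:** its top measured about 66 to 67 mm; the expected height is 68, and the calibration is good to about 2 mm. It sits under the foot.

No check failed. The only disagreements were 2 to 5 mm between cameras on the ring and cup positions, which did not affect the result.

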